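# Lean the clay slab on the drying rest

### The job

Take the orange-red clay slab out of the grey curing rack and lean it on the blue drying rest to dry: lower edge on the base plate between the low lip and the steel rail, middle of the rest, its face against the rail so that it slants about 20 degrees from upright. Set it down rather than dropping it, and leave the other two slabs standing in the rack.

Things in the scene. Friction and masses are not known exactly. Their poses are not given: they have to be found in the camera images.
- clay_centre (a point): Centre of the loose orange-red clay slab: 100 mm wide (x), 16 thick (y), 150 tall (z), 0.4 kg. It stands upright in one of 3 slots of a fixed grey rack, lower edge 6 mm above the table; slot walls, 3 mm off its faces, end 28 mm above the table: lift it straight up 25 mm or more. Slabs stand 70 mm apart (centres) along their y; grip across the thickness near the top.
- rest: Fixed blue drying rest. Origin: centre of its underside; x along the rail, y from lip to rail. Base plate 190 (x) x 100 x 8 mm. Steel rail, 10 mm round, at y=30, z=85; posts at x=+-87. Lip: inner face y=-30, top z=20. The slab stands on the lower edge of its rail-side face, top over the rail to +y; that edge at y=-3 gives 20 deg from upright, nearer the rail steeper, at the lip 27 deg.
- mortar_centre (a point): Bystander: the centre of the grey mortar slab, loose, same size as the clay one, 100 mm wide (its x axis), 16 mm thick (its y axis) and 150 mm tall (its z axis), standing in another slot of the rack. Leave it there.
- lime_centre (a point): Bystander: the centre of the cream lime slab, loose, same size as the clay one, 100 mm wide (its x axis), 16 mm thick (its y axis) and 150 mm tall (its z axis), standing in another slot of the rack. Leave it there.
Things that resemble listed ones, but are neither listed nor needed, are in the scene too. There is more than one size of the rest; the job needs the smallest.

How it is judged:
By the outcome, as a careful person would: the job done as asked, in the order asked, and still so for the second after the job is handed in, with the robot touching nothing.
It also fails if it takes over 38 s, if anything falls off the work surface, if the arm or the gripper's body presses on something with over 40 N, if the wrist force passes 120 N, or if a joint passes its speed limit or range.

### The arm

A 7-joint arm with a two-finger parallel gripper is mounted at the origin on the work surface. World frame = base frame: x ahead of the robot, y to its left, z up, the work surface at z = 0. Lengths are in m, angles in degrees, forces in N, time in s.
With the tool pointing down it reaches from about 0.4 to 0.85 m from the base axis. Payload 4.5 kg.
Tool frame: the origin (TCP) lies midway between the tips of the shut fingers; the grasp point (between the pads) lies 19 mm behind it; x points along the fingers, y is the direction in which the jaws open and shut, and the axes are right-handed (so a half turn about x gives the same grasp; the last joint's range is limited). The gripper opens to 85 mm and grips with 20 to 120 N. Pads are 22 mm wide; open, the fingers measure 114 mm over their backs; the gripper's body (76 mm by 85 mm) begins 54 mm behind the grasp point. The pads swing forward as they close: fully open they stand 13 mm farther back than shut.
Start: joints at [71.837, 39.483, -11.15, 89.685, 9.013, 51.709, -12.324], TCP at [0.215, -0.587, 0.231] pointing down, gripper open.
Joint ranges: [-172.22, 172.22], [-26.19, 119.32], [-84.43, 86.54], [7.71, 146.69], [-57.33, 237.33], [2.42, 119.75], [-152.13, 152.13]. Speed limits (degrees/s): [147.25, 147.25, 180, 180, 180, 180, 180].

### API

Orientations are given as [roll, pitch, yaw] about the fixed x, y, z axes, in that order (R = Rz(yaw) Ry(pitch) Rx(roll)).
In Python, from station import robot gives the robot as it stands. The module is installed in compiled form; this text tells all that it offers.
- The arm moves only by the tool send_rows, never from a script. Its argument "moves" is a list of rows, each a list of 5 numbers: the shift along the tool's x, y, z normalised to -1 to 1, where 1 is 0.03 m, then the turn about the tool's x normalised to -1 to 1, where 1 is 6 degrees, then the opening, from 0 (shut) to 1 (fully open). A call has 1 to 20 rows; each row shifts and turns the commanded pose from where the row before left it, along the tool's axes as they then stand; what a row does not reach is not made up. A row lasts 1/10 s, in which the tool goes at most 50 mm and 8.59 degrees, less where a joint would pass 70% of its speed; a pose out of reach is approached as far as the arm can. A call with a number of a shift or a turn outside -1 to 1 is refused whole. A call with a gripper value outside its range is refused whole. The fingers move at their own pace and stop on an object; the grip force is fixed at half the most. Time passes only in rows, so rows that do not move let the fingers close. It gives the time, the measured TCP pose, the force and the opening at its end, in the units of the state.
- robot.observe(): the state, without advancing time (a new reading comes with each control period).
- robot.capture(name): name is "side" or "top" or "wrist"; returns (picture, depth): 400x640x3 uint8, blue, green, red; 400x640 float32, m along the optical axis (not along the pixel's ray), 0 where there is no reading.
- robot.calibration(name): a dict with "camera_matrix" (3x3 intrinsics, pixels), "dist_coeffs" ([k1, k2, p1, p2, k3] as OpenCV has them; the pictures are not rectified), "camera_from_world" (4x4, takes a point from world to camera coordinates); the wrist camera has in their place "T_tool_cam" (4x4, takes a point from camera to tool coordinates, whose origin is the TCP and whose axes are the tool frame's). Camera axes: x right, y up, looking along -z (the intrinsics and any distortion apply to the point x, -y, -z); pixel columns grow to the right and rows downward; lengths in m; the calibration is good to about 2 mm. A picture is of the moment at which its call begins: read the wrist's pose just before it. calibration takes no time and is no camera call.
- robot.finish_job(): hands the job in, once; it reports no verdict.
The state is a dict: "t": time; "qpos": joint angles; "qvel": joint speeds; "tau": joint torques, N m; "eef_pos": TCP position; "tool_rot": TCP orientation; "contact_force": force on the tool from outside, world axes, zero at the start; "wrist_torque": the same for the moment, N m; "width": finger opening in m.
Only numpy, scipy, OpenCV 4.12 (cv2) and the standard library are available. Lean on these libraries where they do the work, as an engineer would, in place of code of your own. Each camera call takes 0.05 s, during which the arm holds its last target. There are 200 camera calls.

## Working session

There is one attempt and no reset: what is moved stays moved. The work goes in short steps, Python scripts to look and compute and a tool call to move; the robot and the scene stay as the last step left them, time stands still between calls to the robot, and variables do not carry over. Pictures are saved under pics/ and viewed, about 8 in all and at most 12, crops included, and the job is handed in when it is done.

Besides the shell and the picture viewer there is one more tool, called after "Emit:" by a JSON object that holds its "name" and its "arguments", one argument or row to a line. send_rows: Moves the arm, as the interface text tells. Its arguments: {"type":"object","properties":{"moves":{"type":"array"}},"required":["moves"]}

```bash
mkdir -p pics
cat > h.py <<'E'
import numpy as np, cv2
from station import robot
def cloud(n):
    s=robot.observe(); im,d=robot.capture(n); c=robot.calibration(n)
    K=np.array(c["camera_matrix"]);D=np.array(c["dist_coeffs"])
    v,u=np.mgrid[0:400,0:640]
    p=cv2.undistortPoints(np.stack([u,v],-1).reshape(-1,1,2).astype(float),K,D).reshape(400,640,2)
    P=np.stack([p[...,0]*d,-p[...,1]*d,-d],-1)
    if n=="wrist":
        T=np.array(c["T_tool_cam"]); P=P@T[:3,:3].T+T[:3,3]
        from scipy.spatial.transform import Rotation as R
        P=P@R.from_euler('xyz',s["tool_rot"],degrees=True).as_matrix().T+np.array(s["eef_pos"])
    else:
        T=np.linalg.inv(np.array(c["camera_from_world"])); P=P@T[:3,:3].T+T[:3,3]
    P[d==0]=np.nan
    return im,P
E
python3 - <<'E'
from h import *
print(robot.observe())
for n in("side","top"):
    im,P=cloud(n); cv2.imwrite(f"pics/{n}0.png",im); np.savez(f"{n}0.npz",im=im,P=P)
    print(n,np.nanmin(P,(0,1)),np.nanmax(P,(0,1)))
E
```

```text
{'t': 0.0, 'qpos': array([ 71.83629241,  39.53287333, -11.14596543,  89.74500909,
         9.01192583,  51.70654549, -12.32495541]), 'qvel': array([-0.00482589,  0.03466167, -0.07297289,  0.0357562 , -0.07885781,
        0.07354913,  0.04756193]), 'tau': array([ 1.29248606e-04, -5.39610672e+01, -1.26656435e+00, -1.58546662e+01,
        9.10364179e-03,  9.25997389e-03, -9.77052082e-06]), 'eef_pos': array([ 0.21454128, -0.58634924,  0.23048726]), 'tool_rot': array([-86.74035433,  89.89741151, 113.36460783]), 'contact_force': array([ 0.37439681,  0.8548475 , -0.1538884 ]), 'wrist_torque': array([0.06838965, 0.01360284, 0.02201337]), 'width': 0.08527049359585119}
side [-0.72701262 -2.44053946 -0.77241603] [1.2623647  0.70996822 0.64677919]
top [-0.18166653 -1.56831651 -0.77044267] [1.25626606 1.46617404 0.80098883]
```

View pics/top0.png

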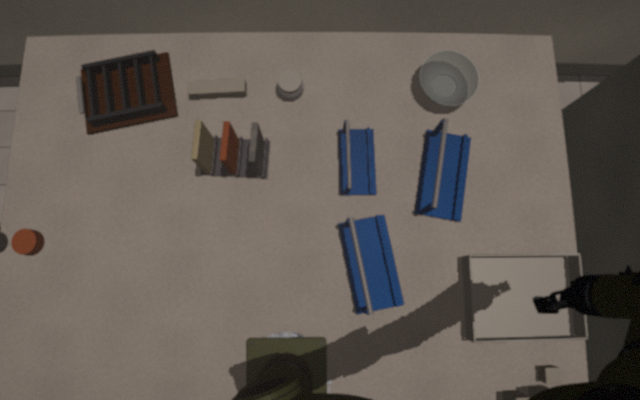

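View pics/side0.png

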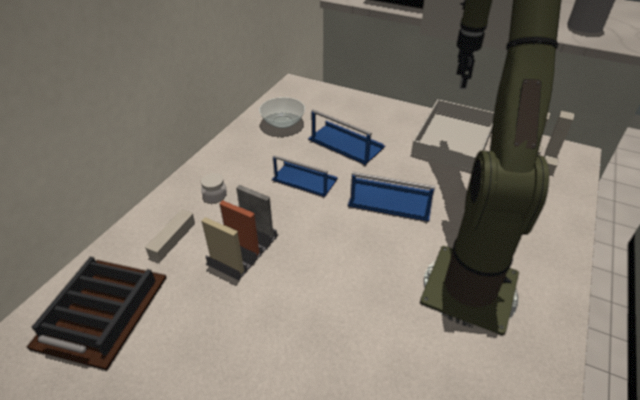

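The top view shows the orange slab at (229,148), between cream and grey. There are three blue rests, at (357,160), (444,176) and (371,263); the first looks smallest. The side view agrees. I'll measure these next.

Run:
```python
from h import *
z=np.load("top0.npz");im,P=z["im"],z["P"]
hsv=cv2.cvtColor(im,cv2.COLOR_BGR2HSV)
print(hsv[160,365],hsv[150,229],hsv[145,205],hsv[140,256])
m=cv2.inRange(hsv,(100,120,40),(125,255,255))
n,l,st,c=cv2.connectedComponentsWithStats(m)
for i in range(1,n):
    if st[i,4]<150: continue
    k=(l==i)&np.isfinite(P[...,2]); Q=P[k]; f=Q[Q[:,2]<.03]
    r=cv2.minAreaRect((f[:,:2]*1000).astype(np.float32)); print("blue",st[i],r,np.percentile(Q[:,2],[5,50,95,99]))
for nm in("top0","side0"):
    z=np.load(nm+".npz");im,P=z["im"],z["P"];hsv=cv2.cvtColor(im,cv2.COLOR_BGR2HSV)
    m=cv2.inRange(hsv,(0,120,60),(14,255,255))
    n,l,st,c=cv2.connectedComponentsWithStats(m)
    for i in range(1,n):
        if st[i,4]<150: continue
        Q=P[(l==i)&np.isfinite(P[...,2])]; t=Q[Q[:,2]>.14]
        print(nm,st[i],np.round(np.percentile(Q,[2,50,98],axis=0),3).tolist(),len(t))
        if len(t)>10: print("toprect",cv2.minAreaRect((t[:,:2]*1000).astype(np.float32)))
# high points around the rack in top
z=np.load("top0.npz");P=z["P"]
sub=P[110:185,185:275];k=np.nan_to_num(sub[...,2])>.145
n,l,st,c=cv2.connectedComponentsWithStats(k.astype(np.uint8))
for i in range(1,n):
    if st[i,4]>8: print("top",st[i],cv2.minAreaRect((sub[l==i][:,:2]*1000).astype(np.float32)),sub[l==i][:,2].mean())
# rail points near small rest
s=P[118:200,330:382]; q=s[(s[...,2]>.07)&(s[...,2]<.12)]
print("rail",len(q),cv2.minAreaRect((q[:,:2]*1000).astype(np.float32)),np.percentile(q[:,2],[5,50,95]))
```

```text
[108 154  96] [  9 136  62] [14 85 69] [ 9 34 74]
blue [ 349  129   26   65 1381] ((571.8126220703125, -206.7922821044922), (68.77680206298828, 185.9651641845703), 87.08546447753906) [0.00381043 0.00781361 0.01977901 0.02236309]
blue [341 133   6  58 216] ((572.191650390625, -154.18734741210938), (163.44859313964844, 12.35519790649414), 0.6782280802726746) [0.00403885 0.00749296 0.01093012 0.01207743]
blue [418 133  23  78 865] ((543.316162109375, -392.7357482910156), (36.69239807128906, 229.1840362548828), 77.90961456298828) [0.00589164 0.00964613 0.01357641 0.06804996]
blue [ 424  135   46   86 1982] ((529.94189453125, -442.3240966796875), (101.12305450439453, 240.0242919921875), 78.04170227050781) [0.00620204 0.01033172 0.02646093 0.02983716]
blue [ 355  216   48   94 2695] ((294.5788269042969, -241.97239685058594), (238.5866241455078, 80.28704833984375), 10.761548042297363) [0.00661572 0.01058195 0.02602236 0.02816764]
blue [343 227  23  82 598] ((281.48529052734375, -176.33865356445312), (214.4232177734375, 21.90898895263672), 9.985723495483398) [0.00668609 0.01006295 0.01391877
[... 518 characters left out ...]
33451843261719)
side0 [ 82 274  82  93 637] [[0.663, 0.326, 0.01], [0.689, 0.494, 0.013], [0.723, 0.57, 0.017]] 0
top [  6  10  11  41 302] ((587.850341796875, 214.94635009765625), (17.345991134643555, 101.03849029541016), 85.78984069824219) 0.15472466319000075
top [ 35  11  11  41 288] ((584.56103515625, 144.21636962890625), (16.472387313842773, 100.02486419677734), 86.82098388671875) 0.15473488888754636
top [ 63  12  10  41 288] ((580.8186645507812, 76.48754119873047), (16.587045669555664, 100.02969360351562), 86.2404556274414) 0.15468079383682942
rail 283 ((569.6372680664062, -159.67727661132812), (183.1181640625, 13.149365425109863), 0.7415846586227417) [0.08286388 0.0882122  0.09201221]
```

```bash
cat >> h.py <<'E'
from scipy.spatial.transform import Rotation as R
def togo(tgt,ydeg):
    s=robot.observe(); M=R.from_euler('xyz',s["tool_rot"],degrees=True).as_matrix()
    a=np.degrees(np.arctan2(M[1,1],M[0,1])); 
    turn=-((ydeg-a+90)%180-90)   # tool x down: turn about it = -world yaw
    print("t",s["t"],"pos",s["eef_pos"].round(4),"F",s["contact_force"].round(1),"w",round(s["width"],4))
    print("tool x",M[:,0].round(3),"y-axis yaw",a.round(2),"turn deg",turn.round(2),"units",(turn/6).round(3))
    M2=M@R.from_euler('x',turn,degrees=True).as_matrix()
    d=np.array(tgt)-s["eef_pos"]
    print("units after turn",(M2.T@d/.03).round(3)," without",(M.T@d/.03).round(3))
E
python3 -c "
from h import *
togo([.584,.1455,.25],87.1); print(robot.observe()['qpos'])"
```

```text
t 0.1 pos [ 0.2145 -0.5864  0.2306] F [ 0.3 -0.2  0.1] w 0.0859
tool x [-0.001  0.002 -1.   ] y-axis yaw -69.9 turn deg 23.0 units 3.834
units after turn [ -0.618 -24.989 -11.065]  without [ -0.618 -18.677 -19.951]
[ 71.83778168  39.5293049  -11.14677287  89.7396297    9.01074995
  51.71212154 -12.32276332]
```

Emit:
{"name": "send_rows", "arguments": {
  "moves": [
    [-0.5,0,0,0.96,0.6],
    [-0.5,0,0,0.96,0.6],
    [-0.5,0,0,0.96,0.6],
    [-0.5,0,0,0.954,0.6],
    [-0.3,-0.9,-0.8,0,0.6],
    [-0.3,-0.9,-0.8,0,0.6],
    [-0.3,-0.9,-0.8,0,0.6],
    [0,-0.9,-0.8,0,0.6],
    [0,-0.9,-0.8,0,0.6],
    [0,-0.9,-0.8,0,0.6],
    [0,-0.9,-0.8,0,0.6],
    [0,-0.9,-0.8,0,0.6],
    [0,-0.9,-0.8,0,0.6],
    [0,-0.9,-0.8,0,0.6],
    [0,-0.9,-0.8,0,0.6],
    [0,-0.9,-0.8,0,0.6],
    [0,0,0,0,0.6],
    [0,0,0,0,0.6]
  ]
}}

```text
t: 1.9
eef_pos: [0.519, -0.277, 0.3177]
tool_rot: [-13.8, 89.9, 163.4]
contact_force: [-1.0, -1.0, -0.7]
width: 0.0511
```

Run:
```python
from h import *
togo([.584,.1455,.25],87.1)
im,P=cloud("wrist"); cv2.imwrite("pics/w1.png",im); np.savez("w1.npz",im=im,P=P)
hsv=cv2.cvtColor(im,cv2.COLOR_BGR2HSV)
print(np.nanmin(P,(0,1)),np.nanmax(P,(0,1)))
```

```text
t 1.9 pos [ 0.519  -0.277   0.3177] F [-1.  -1.  -0.7] w 0.0511
tool x [-0.001  0.    -1.   ] y-axis yaw -92.77 turn deg 0.13 units 0.021
units after turn [  2.261 -14.176  -1.455]  without [  2.261 -14.173  -1.486]
[-0.39187268 -1.20590224 -0.36367501] [0.75880225 0.39599192 0.41388931]
```

View pics/w1.png

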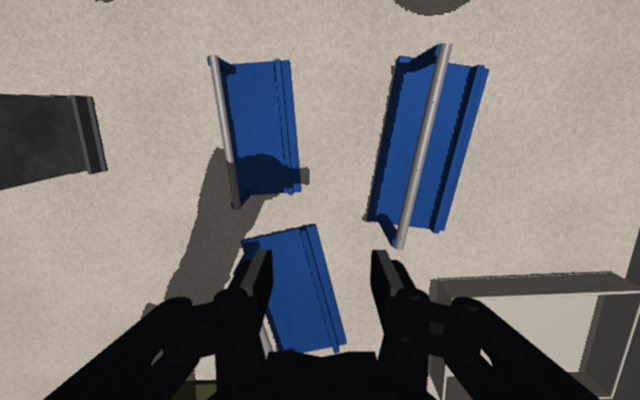

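The wrist view shows the small rest at about (262,130), with its rail on the left from (212,58) to (237,205). The fingers are in frame at the bottom. Next I fit the rest's frame.

Run:
```python
from h import *
for nm in("w1","top0"):
    z=np.load(nm+".npz");im,P=z["im"],z["P"];hsv=cv2.cvtColor(im,cv2.COLOR_BGR2HSV)
    b=(abs(P[...,0]-.571)<.13)&(P[...,1]>-.26)&(P[...,1]<-.12)
    blue=cv2.inRange(hsv,(100,110,25),(128,255,255))>0
    f=P[b&blue&(P[...,2]<.03)]
    r=b&~blue&(P[...,2]>.07)&(P[...,2]<.1); q=P[r]
    for lab,Q in(("base",f),("lip",f[f[:,2]>.016]),("rail",q)):
        rc=cv2.minAreaRect((Q[:,:2]*1000).astype(np.float32))
        l=cv2.fitLine((Q[:,:2]*1000).astype(np.float32),cv2.DIST_HUBER,0,.01,.01).ravel()
        print(nm,lab,len(Q),[np.round(v,1) for v in rc],"line",np.degrees(np.arctan2(l[1],l[0])).round(2),l[2:].round(1),"z",np.percentile(Q[:,2],[5,50,95]).round(4))
```

```text
w1 base 8465 [array([ 572.7, -192.7]), array([187.9,  97.5]), np.float64(1.1)] line 0.44 [ 578.5 -193.5] z [0.0057 0.0072 0.019 ]
w1 lip 826 [array([ 573.2, -193.4]), array([186.9,  74.6]), np.float64(1.2)] line 1.03 [ 579.8 -226.1] z [0.0173 0.019  0.0207]
w1 rail 1334 [array([ 572.1, -161.4]), array([183.5,  13.2]), np.float64(1.0)] line 0.96 [ 579.8 -163.6] z [0.0846 0.0882 0.0899]
top0 base 1677 [array([ 570. , -192.4]), array([185.9,  90.9]), np.float64(1.3)] line 1.09 [ 569.7 -200.4] z [0.0038 0.0078 0.0194]
top0 lip 175 [array([ 560.7, -222.2]), array([ 62.2, 191.9]), np.float64(72.7)] line 1.01 [ 566.3 -224.2] z [0.0169 0.0193 0.0226]
top0 rail 282 [array([ 569.6, -159.7]), array([183.1,  13.1]), np.float64(0.8)] line 0.95 [ 566.2 -160.2] z [0.0828 0.0882 0.092 ]
```

Emit:
{"name": "send_rows", "arguments": {
  "moves": [
    [0,-1,-0.1,0,0.6],
    [0,-1,-0.1,0,0.6],
    [0,-1,-0.1,0,0.6],
    [0,-1,-0.1,0,0.6],
    [0,-1,-0.1,0,0.6],
    [0,-1,-0.1,0,0.6],
    [0,-1,-0.1,0,0.6],
    [0,-1,-0.1,0,0.6],
    [0,-1,-0.1,0,0.6],
    [0,-1,-0.1,0,0.6],
    [0.5,-1,-0.1,0,0.6],
    [0.5,-1,-0.1,0,0.6],
    [0.5,-1,-0.1,0,0.6],
    [0.5,-1,-0.1,0,0.6],
    [0,-0.17,-0.08,0,0.6],
    [0,0,0,0,0.6],
    [0,0,0,0,0.6]
  ]
}}

```text
t: 3.65
eef_pos: [0.5853, 0.1415, 0.2587]
tool_rot: [114.3, 89.9, -68.8]
contact_force: [-0.8, -1.0, 0.7]
width: 0.0515
```

Run:
```python
from h import *
togo([.584,.1455,.121],87.1)
im,P=cloud("wrist"); cv2.imwrite("pics/w2.png",im); np.savez("w2.npz",im=im,P=P)
for lo,hi in((.04,.11),(.11,.18),(.18,.25)):
    k=(P[...,2]>.148)&(P[...,2]<.165)&(P[...,1]>lo)&(P[...,1]<hi)&(P[...,0]>.5); Q=P[k]
    if len(Q)>20: print(len(Q),cv2.minAreaRect((Q[:,:2]*1000).astype(np.float32)),np.median(Q[:,2]))
```

```text
t 3.65 pos [0.5853 0.1415 0.2587] F [-0.8 -1.   0.7] w 0.0515
tool x [ 0.001 -0.002 -1.   ] y-axis yaw -93.09 turn deg -0.19 units -0.032
units after turn [ 4.589 -0.139  0.052]  without [ 4.589 -0.139  0.053]
2147 ((582.7152709960938, 74.61457824707031), (16.424638748168945, 99.51205444335938), 86.45580291748047) 0.1548045825334856
2028 ((586.2942504882812, 144.36410522460938), (16.032115936279297, 99.92322540283203), 86.42886352539062) 0.15491660980256433
2191 ((589.8665771484375, 214.07037353515625), (16.58738899230957, 99.17636108398438), 86.54226684570312) 0.1549146334242854
```

View pics/w2.png

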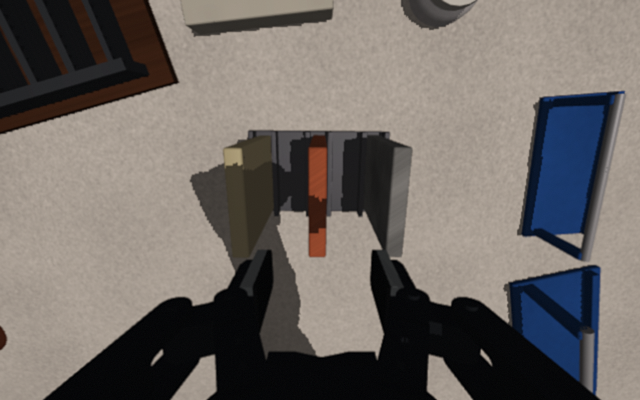

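The orange slab's top is centred in frame at (317,195), between cream on the left and grey on the right. The fit gives (0.5863, 0.1444), which is in line with the top view. I'll descend and grip.

Emit:
{"name": "send_rows", "arguments": {
  "moves": [
    [0.8,-0.1,-0.03,0,0.6],
    [0.9,0,0,0,0.6],
    [0.9,0,0,0,0.6],
    [0.9,0,0,0,0.6],
    [0.7,0,0,0,0.6],
    [0.35,0,0,0,0.6],
    [0,0,0,0,0.6],
    [0,0,0,0,0],
    [0,0,0,0,0],
    [0,0,0,0,0],
    [0,0,0,0,0],
    [0,0,0,0,0],
    [0,0,0,0,0],
    [0,0,0,0,0]
  ]
}}

```text
t: 5.1
eef_pos: [0.5869, 0.1473, 0.1232]
tool_rot: [-170.5, 89.8, 6.6]
contact_force: [-0.5, -0.2, 6.1]
width: 0.0152
```

```bash
python3 -c "
from h import *
togo([.5863,.1444,.30],86.9)"
```

```text
t 5.1 pos [0.5869 0.1473 0.1232] F [-0.5 -0.2  6.1] w 0.0152
tool x [ 0.003  0.    -1.   ] y-axis yaw -92.92 turn deg 0.18 units 0.03
units after turn [-5.892e+00  9.500e-02 -2.000e-03]  without [-5.892e+00  9.500e-02 -1.000e-03]
```

Emit:
{"name": "send_rows", "arguments": {
  "moves": [
    [-0.2,0,0,0,0],
    [-0.4,0,0,0,0],
    [-0.6,0,0,0,0],
    [-0.8,0,0,0,0],
    [-0.9,0,0,0,0],
    [-0.9,0,0,0,0],
    [-0.9,0,0,0,0],
    [-0.7,0,0,0,0],
    [-0.5,0,0,0,0],
    [-0.2,0,0,0,0],
    [0,0,0,0,0],
    [0,0,0,0,0]
  ]
}}

```text
t: 6.3
eef_pos: [0.5849, 0.1471, 0.3038]
tool_rot: [23.2, 89.9, -159.7]
contact_force: [-0.0, -0.6, -5.7]
width: 0.0152
```

Run:
```python
from h import *
togo([.573,-.2067,.30],91.0)
im,P=cloud("side"); cv2.imwrite("pics/s2.png",cv2.resize(im[80:320,150:450],None,fx=2,fy=2))
hsv=cv2.cvtColor(im,cv2.COLOR_BGR2HSV); m=cv2.inRange(hsv,(0,120,60),(14,255,255))>0
Q=P[m&(P[...,2]>.1)&(abs(P[...,1]-.147)<.08)]; print(np.percentile(Q,[1,50,99],axis=0).round(4))
```

```text
t 6.3 pos [0.5849 0.1471 0.3038] F [-0.  -0.6 -5.7] w 0.0152
tool x [-0.002 -0.001 -1.   ] y-axis yaw -92.89 turn deg -3.89 units -0.648
units after turn [ 0.138 11.784  0.603]  without [ 0.138 11.798 -0.198]
[[0.5325 0.146  0.1917]
 [0.5672 0.1553 0.262 ]
 [0.6259 0.1595 0.3373]]
```

View pics/s2.png

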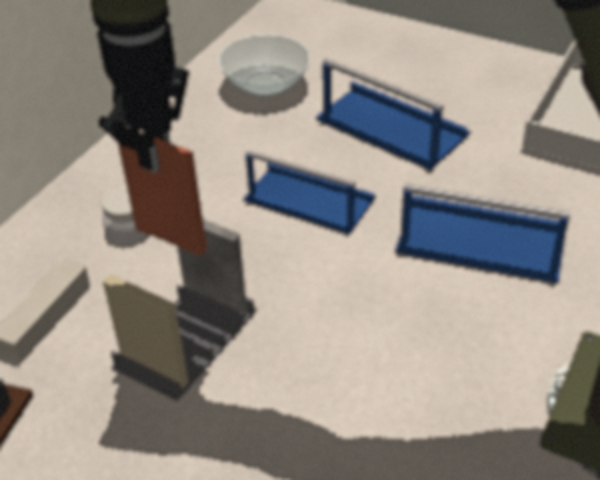

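The orange slab hangs upright in the gripper, and the other two still stand in the rack. I'll carry it over the rest.

Emit:
{"name": "send_rows", "arguments": {
  "moves": [
    [0,0,0,-0.648,0],
    [0,0.3,0,0,0],
    [0,0.6,0.05,0,0],
    [0,0.9,0.05,0,0],
    [0,0.9,0.06,0,0],
    [0,0.9,0.06,0,0],
    [0,0.9,0.06,0,0],
    [0,0.9,0.06,0,0],
    [0,0.9,0.06,0,0],
    [0,0.9,0.05,0,0],
    [0,0.9,0.05,0,0],
    [0,0.9,0.05,0,0],
    [0,0.9,0.05,0,0],
    [0.4,0.9,0.05,0,0],
    [0.7,0.8,0,0,0],
    [0.9,0.4,0,0,0],
    [0.8,0.2,0,0,0],
    [0.4,0.1,0,0,0],
    [0,0,0,0,0],
    [0,0,0,0,0]
  ]
}}

```text
t: 8.35
eef_pos: [0.573, -0.2221, 0.2096]
tool_rot: [169.4, 89.9, -9.7]
contact_force: [0.4, 0.2, -5.2]
width: 0.0153
```

Run:
```python
from h import *
togo([.572,-.2035,.127],91.0)
im,P=cloud("wrist"); cv2.imwrite("pics/w3.png",im); np.savez("w3.npz",im=im,P=P)
hsv=cv2.cvtColor(im,cv2.COLOR_BGR2HSV)
b=(abs(P[...,0]-.571)<.13)&(P[...,1]>-.27)&(P[...,1]<-.11)
blue=cv2.inRange(hsv,(100,110,25),(128,255,255))>0
org=cv2.inRange(hsv,(0,110,30),(16,255,255))>0
def rp(lab,k):
    Q=P[k]
    if len(Q)<10: print(lab,len(Q));return
    rc=cv2.minAreaRect((Q[:,:2]*1000).astype(np.float32)); l=cv2.fitLine((Q[:,:2]*1000).astype(np.float32),cv2.DIST_HUBER,0,.01,.01).ravel()
    print(lab,len(Q),[np.round(v,1) for v in rc],"line",np.degrees(np.arctan2(l[1],l[0])).round(2),l[2:].round(1),"z",np.percentile(Q[:,2],[2,50,98]).round(4))
rp("rail",b&~blue&~org&(P[...,2]>.075)&(P[...,2]<.1)&(P[...,1]>-.18))
rp("lip",b&blue&(P[...,2]>.016)&(P[...,2]<.024)&(P[...,1]<-.21))
rp("plate",b&blue&(P[...,2]<.03))
zt=np.nanpercentile(P[b&org][:,2],99);print("org ztop",zt)
rp("orgtop",b&org&(P[...,2]>zt-.004)); rp("org",b&org)
```

```text
t 8.35 pos [ 0.573  -0.2221  0.2096] F [ 0.4  0.2 -5.2] w 0.0153
tool x [ 0.001 -0.    -1.   ] y-axis yaw -89.04 turn deg -0.04 units -0.006
units after turn [ 2.752 -0.621  0.026]  without [ 2.752 -0.621  0.026]
rail 2131 [array([ 572. , -161.1]), array([183.6,  13.4]), np.float64(0.8)] line 1.06 [ 581.1 -163.1] z [0.0844 0.0883 0.0901]
lip 387 [array([ 641.1, -224.8]), array([51.9,  7.6]), np.float64(1.3)] line 1.52 [ 641.8 -225.3] z [0.0172 0.0189 0.0203]
plate 8259 [array([ 573.1, -196.1]), array([186.8,  89.7]), np.float64(0.9)] line -11.13 [ 584.1 -184.2] z [0.0055 0.0071 0.0194]
org ztop 0.24268216649266278
orgtop 6208 [array([ 582.1, -222.5]), array([80.9, 15.7]), np.float64(1.1)] line 0.87 [ 586.6 -222.3] z [0.2398 0.2414 0.2426]
org 7194 [array([ 582.1, -221.9]), array([81., 17.]), np.float64(0.7)] line 0.62 [ 591.7 -222.4] z [0.1544 0.2412 0.2425]
```

View pics/w3.png

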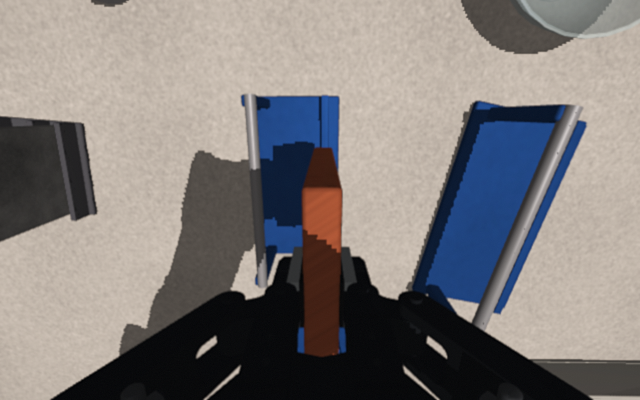

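The wrist view shows the slab held squarely at (322,270), parallel to the rail and about 19 mm too far toward the lip side. I'll correct that and lower it.

Emit:
{"name": "send_rows", "arguments": {
  "moves": [
    [0,-0.3,0,0,0],
    [0,-0.327,0.03,0,0],
    [0.4,0,0,0,0],
    [0.7,0,0,0,0],
    [0.7,0,0,0,0],
    [0.4,0,0,0,0],
    [0.2,0,0,0,0],
    [0.1,0,0,0,0],
    [0.1,0,0,0,0],
    [0.05,0,0,0,0],
    [0,0,0,0,0],
    [0,0,0,0,0]
  ]
}}

```text
t: 9.6
eef_pos: [0.5717, -0.2033, 0.1298]
tool_rot: [160.1, 89.9, -18.9]
contact_force: [0.8, -0.2, -5.7]
width: 0.0149
```

```bash
python3 -c "
from h import *
togo([.572,-.2033,.125],91.0)"
```

```text
t 9.6 pos [ 0.5717 -0.2033  0.1298] F [ 0.8 -0.2 -5.7] w 0.0149
tool x [ 0.001 -0.    -1.   ] y-axis yaw -89.02 turn deg -0.02 units -0.003
units after turn [ 0.158  0.    -0.01 ]  without [ 0.158  0.    -0.01 ]
```

Emit:
{"name": "send_rows", "arguments": {
  "moves": [
    [0.05,0,0,0,0],
    [0.04,0,0,0,0],
    [0.03,0,0,0,0],
    [0,0,0,0,0],
    [0,0,0,0,0]
  ]
}}

```text
t: 10.1
eef_pos: [0.5714, -0.2032, 0.1257]
tool_rot: [60.8, 90.0, -118.2]
contact_force: [0.2, 0.4, -5.4]
width: 0.0156
```

Emit:
{"name": "send_rows", "arguments": {
  "moves": [
    [0.03,0,0,0,0],
    [0.02,0,0,0,0],
    [0,0,0,0,0]
  ]
}}

```text
t: 10.4
eef_pos: [0.5715, -0.2033, 0.1253]
tool_rot: [143.7, 90.0, -35.3]
contact_force: [-2.5, 0.8, 4.9]
width: 0.0154
```

Emit:
{"name": "send_rows", "arguments": {
  "moves": [
    [0.02,0,0,0,0],
    [0.02,0,0,0,0],
    [0,0,0,0,0]
  ]
}}

```text
t: 10.7
eef_pos: [0.5715, -0.2034, 0.1253]
tool_rot: [141.5, 89.9, -37.6]
contact_force: [-5.5, 1.5, 13.7]
width: 0.0149
```

Emit:
{"name": "send_rows", "arguments": {
  "moves": [
    [-0.05,0,0,0,0],
    [0,0,0,0,0.24],
    [0,0,0,0,0.24],
    [0,0,0,0,0.24],
    [0,-0.1,0,0,0.24],
    [0,-0.1,0,0,0.25],
    [0,-0.1,0,0,0.26],
    [0,0,0,0,0.26]
  ]
}}

```text
t: 11.5
eef_pos: [0.5714, -0.1932, 0.1245]
tool_rot: [-91.5, 90.0, 89.6]
contact_force: [0.6, -1.0, -0.2]
width: 0.0222
```

```bash
cat > look.py <<'E'
from h import *
import sys
togo([.572,-.1563,.125],91.0)
o=np.array([.572,-.1923]); a=np.radians(1.0); M=np.array([[np.cos(a),np.sin(a)],[-np.sin(a),np.cos(a)]])
for n in("wrist","side","top"):
    im,P=cloud(n); 
    if n=="side": cv2.imwrite(f"pics/{sys.argv[1]}.png",cv2.resize(im[120:240,230:430],None,fx=4,fy=4,interpolation=cv2.INTER_CUBIC))
    hsv=cv2.cvtColor(im,cv2.COLOR_BGR2HSV); k=(cv2.inRange(hsv,(0,100,25),(18,255,255))>0)&(abs(P[...,0]-.572)<.1)&(P[...,1]>-.24)&(P[...,1]<-.08)
    Q=P[k&(P[...,2]>.012)]
    if len(Q)<30: print(n,len(Q)); continue
    L=np.c_[(Q[:,:2]-o)@M.T,Q[:,2]]*1000
    print(n,len(L),"pct",np.percentile(L,[2,50,98],axis=0).round(1).tolist())
    for lo in range(10,170,20):
        s=L[(L[:,2]>lo)&(L[:,2]<lo+20)]
        if len(s)>8: print("  z",lo,len(s),"y",np.percentile(s[:,1],[5,50,95]).round(1))
E
python3 look.py s3
```

```text
t 11.5 pos [ 0.5714 -0.1932  0.1245] F [ 0.6 -1.  -0.2] w 0.0222
tool x [ 0.     0.001 -1.   ] y-axis yaw -88.95 turn deg 0.05 units 0.009
units after turn [-0.017 -1.228 -0.042]  without [-0.017 -1.228 -0.043]
wrist 7230 pct [[-27.2, -10.3, 68.6], [22.0, -1.7, 157.1], [48.5, 6.0, 158.5]]
  z 10 17 y [-17.  -11.2  -5.5]
  z 30 56 y [-16.4 -10.3  -3.9]
  z 50 82 y [-15.   -8.7  -2.4]
  z 70 99 y [-13.7  -7.3  -1. ]
  z 90 149 y [-12.2  -5.7   0.6]
  z 110 221 y [-10.7  -4.2   2.3]
  z 130 321 y [-9.3 -2.9  3.7]
  z 150 6278 y [-8.1 -1.2  5.6]
side 837 pct [[-52.4, -5.9, 14.7], [-13.9, 2.5, 95.3], [40.2, 23.9, 167.1]]
  z 10 111 y [-6.3 -2.3  1.6]
  z 30 110 y [-3.6 -0.3  2.9]
  z 50 23 y [-2.4 -0.2  2.9]
  z 70 137 y [-1.3  2.3  5.6]
  z 90 138 y [0.  3.2 6.9]
  z 110 109 y [0.7 5.3 8.4]
  z 130 106 y [ 1.3  6.4 10.3]
  z 150 87 y [-8.1  3.6 12.4]
top 0
```

View pics/s3.png

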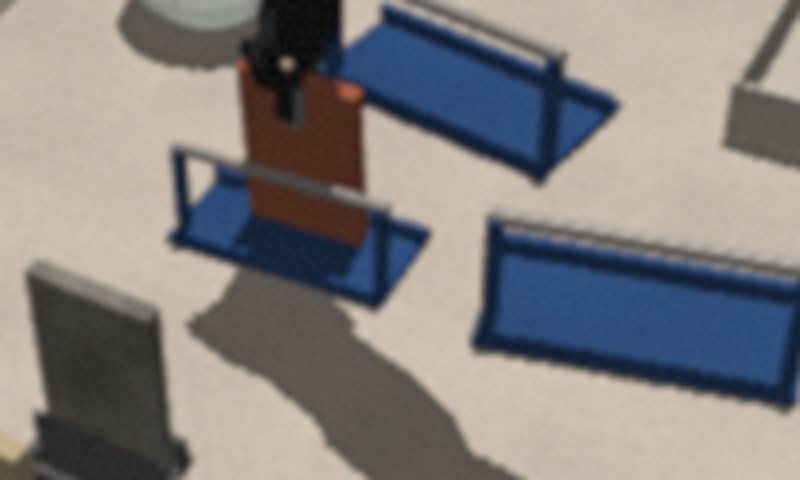

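The side view shows the slab standing on the plate between lip and rail, its top already tilted toward the rail. The wrist profile gives about 4° with the pivot edge at y≈-4 mm, so the guided lean is working.

Emit:
{"name": "send_rows", "arguments": {
  "moves": [
    [0,-0.08,0,0,0.27],
    [0,-0.08,0,0,0.28],
    [0,-0.08,0,0,0.29],
    [0,-0.08,0,0,0.3],
    [0,-0.08,0,0,0.31],
    [0,-0.08,0,0,0.32],
    [0,-0.08,0,0,0.33],
    [0,-0.08,0,0,0.34],
    [0,-0.08,0,0,0.35],
    [0,0,0,0,0.35]
  ]
}}

```text
t: 12.65
eef_pos: [0.5709, -0.1719, 0.1245]
tool_rot: [-82.3, 90.0, 98.7]
contact_force: [-0.1, 0.9, 0.6]
width: 0.0301
```

```bash
python3 look.py s4
```

```text
t 12.65 pos [ 0.5709 -0.1719  0.1245] F [-0.1  0.9  0.6] w 0.0301
tool x [-0.  0. -1.] y-axis yaw -88.98 turn deg 0.02 units 0.004
units after turn [-0.017 -0.52  -0.046]  without [-0.017 -0.52  -0.046]
wrist 12430 pct [[-38.9, -12.6, 36.2], [15.4, 19.1, 151.0], [48.5, 33.5, 155.9]]
  z 10 146 y [-17.  -15.8  -7.5]
  z 30 368 y [-14.3 -11.5  -2. ]
  z 50 445 y [-9.  -6.   3.8]
  z 70 563 y [-3.4 -0.4  8.8]
  z 90 1000 y [ 1.8  4.8 13.9]
  z 110 1448 y [ 7.2 10.2 19.1]
  z 130 2094 y [12.7 15.8 27.2]
  z 150 6357 y [18.7 25.7 33.1]
side 664 pct [[-52.8, -2.3, 16.0], [-15.0, 20.8, 97.4], [39.6, 52.4, 164.2]]
  z 10 91 y [-3.   0.9  3.9]
  z 30 105 y [0.3 6.1 9.8]
  z 50 35 y [ 7.6 10.6 12.3]
  z 70 56 y [13.8 17.1 20.6]
  z 90 115 y [17.6 21.6 25.5]
  z 110 94 y [23.  27.4 30.5]
  z 130 90 y [27.  32.4 36.6]
  z 150 65 y [23.3 31.  38.3]
top 0
```

Emit:
{"name": "send_rows", "arguments": {
  "moves": [
    [0,-0.07,0,0,0.36],
    [0,-0.07,0,0,0.37],
    [0,-0.07,0,0,0.38],
    [0,-0.07,0,0,0.39],
    [0,-0.07,0,0,0.4],
    [0,-0.07,0,0,0.41],
    [0,-0.05,0,0,0.42],
    [0,0,0,0,0.42]
  ]
}}

```text
t: 13.6
eef_pos: [0.5707, -0.1583, 0.1246]
tool_rot: [140.6, 90.0, -38.4]
contact_force: [-0.0, 0.0, 0.3]
width: 0.0357
```

```bash
python3 look.py s5
```

```text
t 13.6 pos [ 0.5707 -0.1583  0.1246] F [-0.   0.   0.3] w 0.0357
tool x [ 0. -0. -1.] y-axis yaw -89.0 turn deg 0.0 units 0.001
units after turn [-0.015 -0.067 -0.044]  without [-0.015 -0.067 -0.044]
wrist 14002 pct [[-41.1, -12.1, 31.0], [14.1, 30.0, 141.8], [48.5, 46.6, 152.7]]
  z 10 258 y [-16.5 -14.5  -9.3]
  z 30 534 y [-12.3  -8.6  -1.5]
  z 50 604 y [-4.9 -0.9  7.3]
  z 70 729 y [ 2.7  6.7 15. ]
  z 90 1325 y [10.5 14.4 21.4]
  z 110 1962 y [17.7 21.7 28.9]
  z 130 5029 y [25.6 32.2 46.7]
  z 150 3545 y [32.8 36.9 41.7]
side 569 pct [[-52.8, -0.9, 15.6], [-15.7, 30.6, 98.9], [39.4, 84.0, 175.4]]
  z 10 79 y [-1.9  1.6  5.6]
  z 30 92 y [ 5.   9.1 12.9]
  z 50 68 y [11.8 15.9 20.6]
  z 90 90 y [26.4 31.6 35.8]
  z 110 78 y [33.8 39.2 43.8]
  z 130 105 y [38.1 46.  52.1]
  z 150 38 y [36.8 44.1 52.1]
top 0
```

View pics/s5.png

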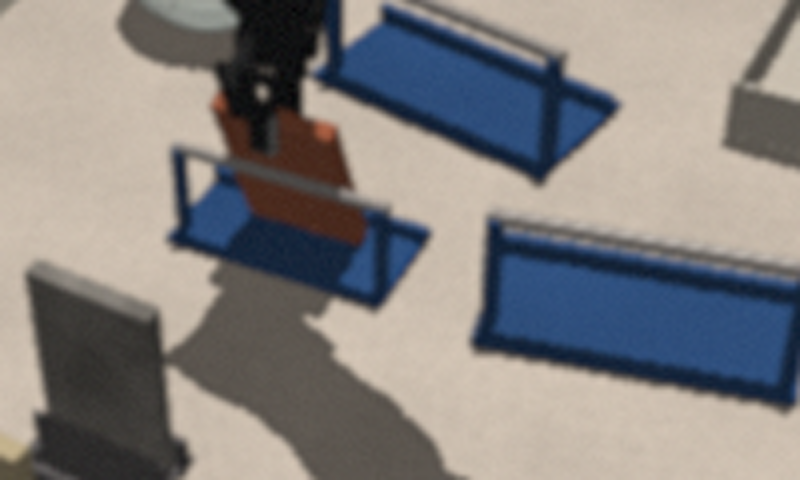

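The slab now slants about 20.7° against the rail, and the tool feels no load. I'll open gradually and withdraw upward.

Emit:
{"name": "send_rows", "arguments": {
  "moves": [
    [0,0,0,0,0.46],
    [0,0,0,0,0.5],
    [0,0,0,0,0.55],
    [0,0,0,0,0.6],
    [0,0,0,0,0.68],
    [0,0,0,0,0.68],
    [-0.2,0,0,0,0.68],
    [-0.5,0,0,0,0.68],
    [-0.8,0,0,0,0.68],
    [-0.9,0,0,0,0.68],
    [-0.9,0,0,0,0.68],
    [-0.9,0,0,0,0.68],
    [-0.5,0,0,0,0.68],
    [0,0,0,0,0.68]
  ]
}}

```text
t: 15.15
eef_pos: [0.5722, -0.1588, 0.2683]
tool_rot: [166.4, 89.7, -12.6]
contact_force: [0.9, 0.3, -0.2]
width: 0.058
```

```bash
python3 look.py s6
python3 - <<'E'
from h import *
im,P=cloud("top"); cv2.imwrite("pics/t6.png",im)
for lo,hi in((.04,.11),(.18,.25)):
    k=(P[...,2]>.148)&(P[...,2]<.165)&(P[...,1]>lo)&(P[...,1]<hi)&(P[...,0]>.5); Q=P[k]
    if len(Q)>20: print(len(Q),cv2.minAreaRect((Q[:,:2]*1000).astype(np.float32)))
E
```

```text
t 15.15 pos [ 0.5722 -0.1588  0.2683] F [ 0.9  0.3 -0.2] w 0.058
tool x [ 0.006 -0.001 -1.   ] y-axis yaw -89.02 turn deg -0.02 units -0.004
units after turn [ 4.777 -0.09   0.032]  without [ 4.777 -0.09   0.032]
wrist 4949 pct [[-46.9, -13.8, 27.0], [4.5, 25.3, 130.6], [48.5, 46.6, 152.5]]
  z 10 138 y [-16.3 -14.6 -13.1]
  z 30 317 y [-12.3  -8.7  -5.5]
  z 50 375 y [-4.9 -1.4  2. ]
  z 70 449 y [2.7 6.3 9.7]
  z 90 536 y [10.2 13.8 17.1]
  z 110 640 y [17.8 21.4 24.6]
  z 130 1482 y [25.6 32.2 46.8]
  z 150 1012 y [33.2 36.9 41.8]
side 658 pct [[-52.5, -0.8, 16.1], [-9.1, 34.8, 108.1], [40.1, 50.3, 152.9]]
  z 10 76 y [-2.2  2.1  6.5]
  z 30 93 y [ 3.8  9.1 13.2]
  z 50 67 y [10.8 15.5 19.8]
  z 90 98 y [27.1 32.  36.4]
  z 110 106 y [34.8 39.3 43.4]
  z 130 155 y [40.  45.8 50.4]
  z 150 58 y [39.3 43.4 51.3]
top 0
277 ((580.6965942382812, 76.61339569091797), (16.968631744384766, 101.07039642333984), 86.1388931274414)
289 ((587.2841186523438, 215.45364379882812), (18.11871337890625, 100.24028778076172), 86.82447814941406)
```

View pics/s6.png

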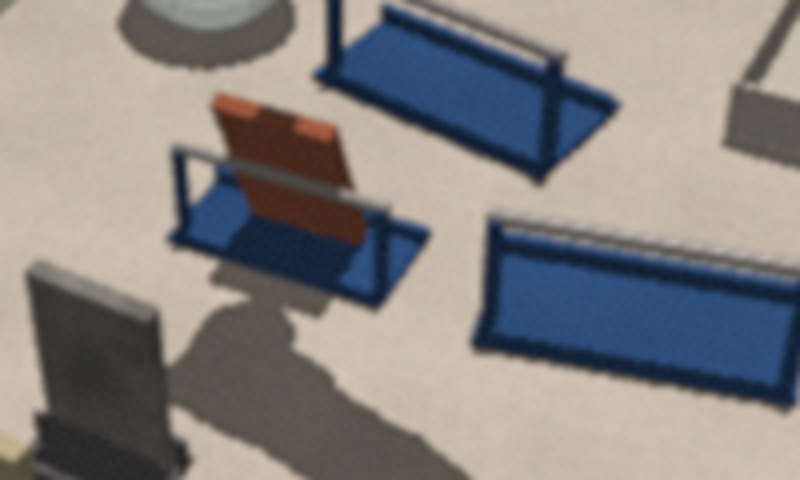

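The slab rests on the rail without the gripper. It slants about 20.7°, is centred within about 2 mm, and has not changed since release. I'm handing it in.

```bash
python3 -c "
from station import robot
print(robot.finish_job())"
```

```text
the job is handed in; nothing more can be done
None
```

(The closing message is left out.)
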